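# Light-leak check of a mask aligner's optics housing

## Task

Check the optics housing for stray light: take the light probe out of its stand by its square grip, blade down, and run the tip of the blade slowly (about 3 cm/s, never hurried) along the whole dark seam on the housing's cover, from the end away from the slot to the end by the slot, keeping the tip over the seam and within a centimetre of it. Then pass the blade gently down through the narrow slot in the cover, a little over half to three quarters of its length, and finish holding it there, upright and still, gripped by the robot, with the collar clear of the cover and not leaning hard on the housing. Leave the lens cap, the jar and the vial where they are.

Things in the scene. Friction and masses are not known exactly. Their poses are not given: they have to be found in the camera images.
- probe: Light probe, about 0.16 kg, upright in its stand, blade down. Origin: centre of the underside of its black collar (32 (x) x 46 (y) x 6 mm), which rests on the stand's plate; z up. Square grip above it, steel blade below. Half a turn about z looks and works the same.
- probe_grip (a point): middle of the probe's black square grip (24 x 24 mm, 50 mm high, from 6 to 56 mm above the probe's origin), 31 mm above that origin; axes as the probe. Take it from above across either pair of faces, with 40 N or more.
- probe_tip (a point): centre of the blade's lower end, 60 mm below the probe's origin; axes as the probe. The blade is straight, 8 mm thick (x) and 28 mm wide (y); its last 6 mm are narrowed to 5 x 25 mm.
- stand: fixed white stand, 100 x 100 mm, 85 mm high, an open plate on four legs; origin under its centre. The probe's collar lies on the plate, 85 mm above the bench, and its blade hangs loose in a 15 x 35 mm opening: lift the probe straight up by 70 mm or more to clear it.
- housing: fixed optics housing, hollow box 170 (x) x 300 (y) x 110 mm high with a flat aluminium cover; origin under its centre, z up. Its y axis runs along the seam and on to the slot.
- slot (a point): centre of the slot's mouth in the cover's top face, 110 mm above the bench; axes as the housing. Slot 30 mm long (y), 10 mm wide (x): 2 mm more than the blade each way; mouth flared to 36 x 16 mm over its top 8 mm, cover 12 mm thick, hollow below. On the seam's line, 75 mm past seam_end (85 mm from the housing's origin); the blade's broad side goes in parallel to the seam.
- seam_start (a point): end of the seam away from the slot, on the cover's top face, 110 mm along -y from the housing's origin. The seam is a flush dark straight joint 6 mm wide and 120 mm long with a flat screw head just past each end. Axes as the housing: y points along the seam to the slot.
- seam_end (a point): end of the seam nearer to the slot, 120 mm from seam_start
- lens_cap: black disc, 40 mm across, 12 mm high, lying on the housing's cover, about 55 mm from the seam; bystander; origin at the centre of its underside
- jar: white jar, 60 mm across, 60 mm high, on the bench at the near or far end of the gap between stand and housing; bystander; origin at the centre of its underside
- vial: amber vial, 32 mm across, 55 mm high, on the bench at the near or far end of the gap between stand and housing; bystander; origin at the centre of its underside
Not all that is in view belongs to the job. What is shaped like the probe but green or purple is not meant.

How it is judged:
On the way, in this order (a step that is already met when the one before it is completed fails the run):
1. the held blade's tip passes slowly, under 9 cm/s, at the seam's start, within 10 mm to either side and 15 mm above it (x of probe_tip in the frame of seam_start between -0.01 and 0.01 m and y of probe_tip in the frame of seam_start between -0.02 and 0.012 m and z of probe_tip in the frame of seam_start between -0.003 and 0.015 m and linear speed of probe below 0.09 m/s and angle between probe's own z axis and vertical below 0.2 rad and contact force between probe and the fingers above 1 N), for 0.1 s.
2. the held blade's tip passes slowly, under 9 cm/s, a quarter along the seam, within 10 mm to either side and 15 mm above it (x of probe_tip in the frame of seam_start between -0.01 and 0.01 m and y of probe_tip in the frame of seam_start between 0.02 and 0.04 m and z of probe_tip in the frame of seam_start between -0.003 and 0.015 m and linear speed of probe below 0.09 m/s and angle between probe's own z axis and vertical below 0.2 rad and contact force between probe and the fingers above 1 N), for 0.1 s.
3. the held blade's tip passes slowly, under 9 cm/s, halfway along the seam, within 10 mm to either side and 15 mm above it (x of probe_tip in the frame of seam_start between -0.01 and 0.01 m and y of probe_tip in the frame of seam_start between 0.05 and 0.07 m and z of probe_tip in the frame of seam_start between -0.003 and 0.015 m and linear speed of probe below 0.09 m/s and angle between probe's own z axis and vertical below 0.2 rad and contact force between probe and the fingers above 1 N), for 0.1 s.
4. the held blade's tip passes slowly, under 9 cm/s, three quarters along the seam, within 10 mm to either side and 15 mm above it (x of probe_tip in the frame of seam_start between -0.01 and 0.01 m and y of probe_tip in the frame of seam_start between 0.08 and 0.1 m and z of probe_tip in the frame of seam_start between -0.003 and 0.015 m and linear speed of probe below 0.09 m/s and angle between probe's own z axis and vertical below 0.2 rad and contact force between probe and the fingers above 1 N), for 0.1 s.
5. the held blade's tip passes slowly, under 9 cm/s, at the seam's end, within 10 mm to either side and 15 mm above it (x of probe_tip in the frame of seam_start between -0.01 and 0.01 m and y of probe_tip in the frame of seam_start between 0.108 and 0.14 m and z of probe_tip in the frame of seam_start between -0.003 and 0.015 m and linear speed of probe below 0.09 m/s and angle between probe's own z axis and vertical below 0.2 rad and contact force between probe and the fingers above 1 N), for 0.1 s.
At the end, for the whole second after the job is handed in: The robot's fingers hold the probe upright (within 0.12 rad) and still in the slot: blade tip 28 to 56 mm below the cover's top face (so the collar is at least 4 mm clear), within 5 mm (x) and 6 mm (y) of the slot's centre, broad side along the slot, pushing on the housing with less than 12 N (z of probe_tip in the frame of slot between -0.056 and -0.028 m and x of probe_tip in the frame of slot between -0.005 and 0.005 m and y of probe_tip in the frame of slot between -0.006 and 0.006 m and angle between probe's own z axis and vertical below 0.12 rad and angle between the x axis of probe and the x axis of housing, either way round below 0.25 rad and contact force between probe and the fingers above 1 N and contact force between probe and housing below 12 N and linear speed of probe below 0.02 m/s); the arm keeps its last pose, push and grip.
It fails at once if the probe is pressed on the housing with more than 40 N (contact force between probe and housing above 40 N).
It fails at once if the arm or fingers push on the housing with more than 15 N (contact force between the arm and housing above 15 N).
It fails at once if a bystander is moved by more than 30 mm (distance of any of lens_cap, jar, vial from where it was at the start of the episode above 0.03 m).
It also fails if it takes over 54 s, if anything falls off the work surface, if the arm or the gripper's body presses on something with over 40 N, if the wrist force passes 120 N, or if a joint passes its speed limit or range.

## Robot

A 7-joint arm with a two-finger parallel gripper is mounted at the origin on the work surface. World frame = base frame: x ahead of the robot, y to its left, z up, the work surface at z = 0. Lengths are in m, angles in rad, forces in N, time in s.
With the tool pointing down it reaches from about 0.35 to 0.9 m from the base axis. Payload 7.2 kg.
Tool frame: the origin (TCP) lies at the very end of the fingers, on their centre line; the grasp point (between the pads) lies 19 mm behind it; z points along the fingers, y is the line along which they close (so a half turn about z gives the same grasp; the last joint's range is limited). The gripper opens to 88 mm and grips with 3 to 60 N. Pads are 20 mm wide; open, the fingers measure 115 mm over their backs; the gripper's body (75 mm by 178 mm) begins 61 mm behind the grasp point.
Start: joints at [1.214, 0.411, -0.013, 1.596, 0.006, 1.134, -0.082], TCP at [0.178, -0.599, 0.223] pointing down, gripper open.
Joint ranges: [-2.95, 2.95], [-0.29, 1.99], [-1.47, 1.44], [0.14, 2.54], [-1.03, 4.17], [0.13, 1.85], [-2.86, 2.86]. Speed limits (rad/s): [2.39, 2.39, 3.01, 3.01, 3.14, 3.14, 3.14].

## Interface

Orientations are given as a unit quaternion [w, x, y, z].
In Python, from rig import * gives the robot as it stands.
- The arm moves only by the shell command python3 -m crank 'ROWS' [FORCE]. ROWS is JSON, a list of rows, each a list of 3 entries, a list of its own where there are three numbers: the closure, from 0 (fully open) to 1 (shut), then the shift along the tool's x, y, z in m, then the turn about the tool's z in degrees. In form: [[grip, [dx, dy, dz], yaw], ...]. A call has 1 to 5 rows; each row shifts and turns the commanded pose from where the row before left it, along the tool's axes as they then stand; what a row does not reach is not made up. A row lasts 1/10 s, in which the tool goes at most 50 mm and 8.59 degrees, less where a joint would pass 70% of its speed; a pose out of reach is approached as far as the arm can. A call is refused whole if a number of a shift passes 0.05 or a number of a turn 8.59, either way. A call with a gripper value outside its range is refused whole. The fingers move at their own pace and stop on an object; FORCE is the grip in N (left out, the last holds). Time passes only in rows, so rows that do not move let the fingers close. It gives the time, the measured TCP pose, the force, the opening and the grip force at its end, in the units of the state.
- get_obs(): the state, without advancing time (a new reading comes with each control period).
- get_image(name): name is "scene" or "top"; returns a dict with "img" (480x640x3 uint8, red, green, blue), "range_z" (480x640 float32, m along the optical axis (not along the pixel's ray), 0 where there is no reading), "fx", "fy", "cx", "cy" (pixels), "extrinsics" (4x4, takes a point from world to camera coordinates). Camera axes: x right, y down, z forward; pixel columns grow to the right and rows downward; lengths in m; the calibration is good to about 2 mm. A picture is of the moment at which its call begins.
- finish_job(): hands the job in; it is judged then, once.
Trained networks look in a picture, given as the dict that the camera call returned (one of the last four; its "shot" number tells which), for a name from the list of things; names that differ only in an ending like _2 or _b are one class to them, and where a whole thing is asked for, a point or a joint stands for the part that bears it (a point fixed in the world has none). Each returns a list of dicts, best first, with "score" (0 to 1); they miss things now and then, are a little off and sometimes report something else, mostly with a low value. They report only what shows in the picture. A call takes as long as a camera call. They do not tell look-alikes from the thing itself.
- trace(picture, thing): "pixels" (480x640 bool, what is visible of it).
- pinpoint(picture, thing): "location" ([x, y, z] in m, in world coordinates, good to about 4 mm: a listed point, or the origin of a listed thing).
The state is a dict: "clock": time; "q": joint angles; "joint_vel": joint speeds; "effort": joint torques, N m; "eef_pos": TCP position; "tool_rot": TCP orientation; "contact_force": force on the tool from outside, world axes, zero at the start; "wrist_torque": the same for the moment, N m; "opening": finger opening in m; "gripper_force": force on a finger pad.
Only numpy, scipy, OpenCV 4.12 (cv2) and the standard library are available. Lean on these libraries where they do the work, as an engineer would, in place of code of your own. Each camera call takes 0.05 s, during which the arm holds its last target. There are 200 camera calls.

## Working session

There is one attempt and no reset: what is moved stays moved. The work goes in short steps, Python scripts to look and compute and a shell command to move; the robot and the scene stay as the last step left them, time stands still between calls to the robot, and variables do not carry over. Pictures are saved under pics/ and viewed, at most 10 in all, crops included, and the job is handed in when it is done.

```bash
mkdir -p pics
cat > h.py <<'E'
from rig import *
import numpy as np, cv2
def world(p,u,v):
    E=np.array(p["extrinsics"]);z=p["range_z"][np.int32(v),np.int32(u)]
    c=np.stack([(u-p["cx"])*z/p["fx"],(v-p["cy"])*z/p["fy"],z],-1)
    return (c-E[:3,3])@E[:3,:3]
E
python3 - <<'E'
from h import *
o=get_obs();print({k:np.round(o[k],3).tolist() for k in o})
for n in("scene","top"):
    p=get_image(n);cv2.imwrite(f"pics/{n}1.png",p["img"][:,:,::-1])
    E=np.array(p["extrinsics"]);print(n,np.round(-E[:3,:3].T@E[:3,3],3))
    for t in("probe","probe_grip","probe_tip","stand","housing","slot","seam_start","seam_end","lens_cap","jar","vial"):
        print(t,[(np.round(d["location"],3).tolist(),round(float(d["score"]),2)) for d in pinpoint(p,t)[:3]])
E
```

```text
{'clock': 0.0, 'q': [1.214, 0.412, -0.013, 1.597, 0.006, 1.134, -0.082], 'joint_vel': [0.0, -0.002, 0.0, 0.001, -0.001, 0.002, -0.001], 'effort': [-0.0, -58.795, 0.643, -29.107, -0.054, 0.018, 0.0], 'eef_pos': [0.178, -0.599, 0.222], 'tool_rot': [-0.001, 0.99, 0.144, -0.0], 'contact_force': [-0.68, -1.24, 0.03], 'wrist_torque': [-0.061, 0.025, -0.04], 'gripper_force': 0.0, 'opening': 0.087}
scene [1.017 0.605 0.9  ]
probe [([0.594, 0.267, 0.062], 0.93), ([0.368, 0.375, 0.059], 0.91), ([0.463, 0.213, 0.087], 0.86)]
probe_grip [([0.462, 0.215, 0.118], 0.95), ([0.589, 0.268, 0.091], 0.94), ([0.367, 0.37, 0.094], 0.66)]
probe_tip [([0.369, 0.374, -0.003], 0.98), ([0.589, 0.266, 0.0], 0.93), ([0.478, 0.341, -0.0], 0.85)]
stand [([0.456, 0.216, 0.004], 0.64), ([0.493, -0.185, -0.001], 0.39)]
housing [([0.491, -0.187, -0.001], 0.66)]
slot [([0.489, -0.098, 0.11], 0.84)]
seam_start [([0.5, -0.293, 0.108], 0.82)]
seam_end [([0.489, -0.177, 0.111], 0.96)]
lens_cap [([0.439, -0.237, 0.111], 0.68)]
jar [([0.696, 0.11, 0.0], 0.71), ([0.491, -0.098, 0.111], 0.39)]
vial [([0.367, 0.086, -0.001], 0.83), ([0.692, 0.108, 0.002], 0.72)]
top [0.467 0.029 1.1  ]
probe [([0.478, 0.342, 0.059], 0.96), ([0.59, 0.266, 0.062], 0.91), ([0.369, 0.376, 0.06], 0.83)]
probe_grip [([0.462, 0.21, 0.117], 0.92), ([0.477, 0.343, 0.091], 0.86), ([0.59, 0.266, 0.094], 0.81)]
probe_tip [([0.589, 0.264, -0.001], 0.85), ([0.477, 0.341, -0.002], 0.66), ([0.368, 0.376, -0.002], 0.61)]
stand [([0.452, 0.215, 0.002], 0.61)]
housing [([0.49, -0.184, -0.001], 0.8)]
slot [([0.49, -0.101, 0.109], 0.68)]
seam_start [([0.501, -0.294, 0.109], 0.64)]
seam_end [([0.492, -0.174, 0.108], 0.83)]
lens_cap [([0.443, -0.246, 0.109], 0.85)]
jar [([0.687, 0.111, 0.004], 0.7)]
vial [([0.37, 0.084, -0.001], 0.6)]
```

View pics/top1.png

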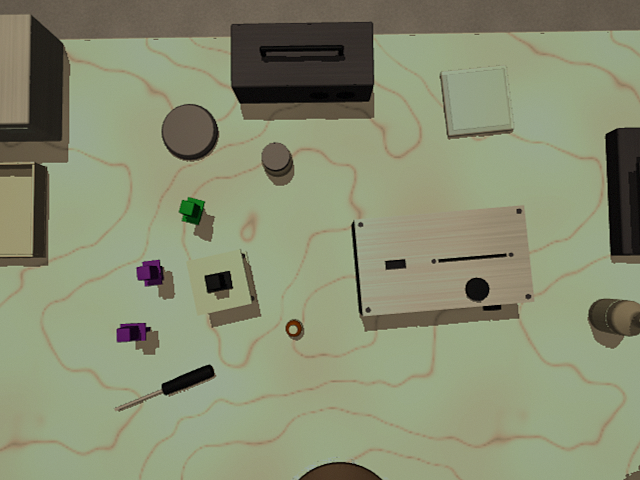

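View pics/scene1.png

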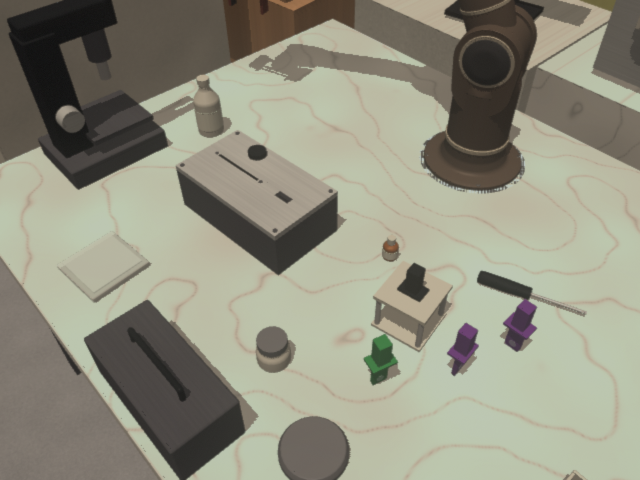

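The top view shows the black probe in its white stand at (218,281), with green and purple look-alikes around it. The housing's seam runs from (511,254) to (433,261) and the slot is at (395,264). The cap is at (477,289), the vial at (294,328) and the jar at (277,160). The scene view agrees. Next I'll refine the yaws and positions.

Run:
```python
from h import *
V,U=np.mgrid[:480,:640]
for n in("top","scene"):
    p=get_image(n);W=world(p,U,V);g=p["img"].max(2)
    def rect(m):
        r=cv2.minAreaRect(W[m][:,:2].astype(np.float32));return np.round(r[0],4),np.round(r[1],4),round(r[2],1),int(m.sum()),W[m][:,2].round(3).min(),np.median(W[m][:,2]).round(4),W[m][:,:2].mean(0).round(4)
    d=np.hypot(W[...,0]-.462,W[...,1]-.212)
    print(n,"grip",rect((d<.03)&(W[...,2]>.132)))
    print("collar",rect((d<.04)&(W[...,2]>.087)&(W[...,2]<.098)&(g<60)))
    print("plate",rect((d<.08)&(W[...,2]>.078)&(W[...,2]<.092)))
    print("cover",rect((abs(W[...,0]-.49)<.15)&(abs(W[...,1]+.18)<.2)&(abs(W[...,2]-.11)<.006)))
    E=np.array(p["extrinsics"])
    # intensity on cover plane z=.11 rectified (0.5mm)
    xs=np.arange(.45,.54,.0005);ys=np.arange(-.34,-.06,.0005);X,Y=np.meshgrid(xs,ys)
    c=np.stack([X,Y,0*X+.11],-1)@E[:3,:3].T+E[:3,3]
    u=(c[...,0]/c[...,2]*p["fx"]+p["cx"]).astype(np.float32);v=(c[...,1]/c[...,2]*p["fy"]+p["cy"]).astype(np.float32)
    I=cv2.remap(cv2.cvtColor(p["img"],cv2.COLOR_RGB2GRAY),u,v,cv2.INTER_LINEAR)
    m=(I<.6*np.median(I)).astype(np.uint8)
    k,L,S,C=cv2.connectedComponentsWithStats(m)
    for i in range(1,k):
        if S[i,4]>150:
            pts=np.stack([X[L==i],Y[L==i]],-1).astype(np.float32);r=cv2.minAreaRect(pts)
            print("blob",S[i,4],np.round(r[0],4),np.round(r[1],4),round(r[2],1),pts.mean(0).round(4))
```

```text
top grip (array([0.4585, 0.2159]), array([0.0238, 0.0244]), 11.1, 207, np.float64(0.132), np.float64(0.1408), array([0.4586, 0.2152]))
collar (array([0.4587, 0.2147]), array([0.0321, 0.0455]), 9.6, 195, np.float64(0.087), np.float64(0.0913), array([0.4593, 0.2065]))
plate (array([0.458 , 0.2161]), array([0.1003, 0.101 ]), 11.8, 2786, np.float64(0.078), np.float64(0.0854), array([0.4578, 0.2153]))
cover (array([ 0.4913, -0.1839]), array([0.1704, 0.3012]), 4.1, 16045, np.float64(0.104), np.float64(0.1102), array([ 0.4921, -0.1824]))
blob 188 [ 0.5    -0.3018] [0.0074 0.0074] 45.0 [ 0.4999 -0.3019]
blob 2909 [ 0.495  -0.2343] [0.0067 0.1199] 4.2 [ 0.4951 -0.2349]
blob 1204 [ 0.4552 -0.2412] [0.0375 0.0105] 90.0 [ 0.4543 -0.2409]
blob 181 [ 0.4902 -0.1665] [0.0067 0.0074] 45.0 [ 0.4902 -0.1665]
blob 2264 [ 0.4856 -0.0994] [0.0161 0.0359] 4.2 [ 0.4855 -0.0994]
scene grip (array([0.4614, 0.2146]), array([0.0272, 0.0238]), 11.7, 214, np.float64(0.132), np.float64(0.1404), array([0.4622, 0.2157]))
collar (array([0.4625, 0.2145]), array([0.0291, 0.0453]), 15.3, 205, np.float64(0.087), np.float64(0.0912), array([0.4654, 0.2193]))
plate (array([0.459 , 0.2136]), array([0.1051, 0.1016]), 11.9, 2309, np.float64(0.078), np.float64(0.0852), array([0.4666, 0.2192]))
cover (array([ 0.493 , -0.1865]), array([0.1748, 0.3085]), 4.2, 8284, np.float64(0.104), np.float64(0.1105), array([ 0.4985, -0.1725]))
blob 2292 [ 0.4959 -0.2373] [0.0054 0.118 ] 4.3 [ 0.496  -0.2384]
blob 1089 [ 0.4552 -0.245 ] [0.038  0.0105] 90.0 [ 0.454  -0.2438]
blob 1914 [ 0.4864 -0.1021] [0.0144 0.0343] 4.0 [ 0.4864 -0.1022]
```

```bash
A='x'; python3 -m crank '[[0,[0.033,-0.03,0],0],[0,[0.033,-0.03,0],0],[0,[0.033,-0.03,0],0],[0,[0.033,-0.03,0],0],[0,[0.033,-0.03,0],0]]' 50 && python3 -m crank '[[0,[0.033,-0.03,0],0],[0,[0.033,-0.03,0],0],[0,[0.033,-0.03,0],0],[0,[0.033,-0.03,0],0],[0,[0.033,-0.03,0],0]]' && python3 -m crank '[[0,[0.017,-0.04,0],0],[0,[0.017,-0.04,0],0],[0,[0.017,-0.04,0],0],[0,[0.017,-0.04,0],0],[0,[0.017,-0.04,0],0]]' && python3 -m crank '[[0,[0.017,-0.04,0],0],[0,[0.017,-0.04,0],0],[0,[0.017,-0.04,0],0],[0,[0.017,-0.04,0],0],[0,[0.017,-0.04,0],0]]' && python3 -m crank '[[0,[0,0,0],-8.5],[0,[0,0,0],-8.5],[0,[0,0,0],-8.5],[0,[0,0,0],-8.5],[0,[0,0,0],-8.5]]' && python3 -m crank '[[0,[0,0,0],-8.5],[0,[0,0,0],-8.5],[0,[0,0,0],-8.5],[0,[0,0,0],-8.5],[0,[0,0,0],-8.5]]'
cat >> h.py <<'E'
from scipy.spatial.transform import Rotation as R
def show():
    o=get_obs();w,x,y,z=o["tool_rot"];M=R.from_quat([x,y,z,w]).as_matrix();t=np.array(o["eef_pos"])
    print("t",o["clock"],"tcp",t.round(4),"yawx",np.degrees(np.arctan2(M[1,0],M[0,0])).round(2),"z",M[:,2].round(3),"F",np.round(o["contact_force"],1),"op",round(o["opening"],4),"gf",o["gripper_force"],"q7",round(o["q"][6],2))
    return t,M
def go(target,yaw):
    t,M=show();print("tool shift",(M.T@(np.array(target)-t)).round(4),"yaw tool", round(np.degrees(np.arctan2(M[1,0],M[0,0]))-yaw,2))
E
python3 -c "
from h import *
go([.460,.2152,.097],101.5)"
```

```text
clock: 1.8
eef_pos: [0.2941, -0.4068, 0.2229]
tool_rot: [0.0, 0.99, 0.144, 0.0]
contact_force: [0.4, 0.6, 1.2]
opening: 0.088
gripper_force: 0.0
clock: 2.3
eef_pos: [0.4096, -0.216, 0.223]
tool_rot: [0.0, 0.99, 0.144, 0.0]
contact_force: [0.2, 0.1, -0.3]
opening: 0.0878
gripper_force: 0.0
clock: 2.8
eef_pos: [0.4334, 0.0, 0.223]
tool_rot: [0.0, 0.99, 0.144, 0.0]
contact_force: [0.6, -0.1, -0.6]
opening: 0.0877
gripper_force: 0.0
clock: 3.3
eef_pos: [0.458, 0.2159, 0.2229]
tool_rot: [0.0, 0.99, 0.144, 0.0]
contact_force: [1.0, 0.8, -0.4]
opening: 0.0879
gripper_force: 0.0
clock: 3.8
eef_pos: [0.4579, 0.2143, 0.2227]
tool_rot: [0.0, 0.869, 0.495, 0.0]
contact_force: [-0.2, -0.0, 0.1]
opening: 0.0879
gripper_force: 0.0
clock: 4.3
eef_pos: [0.458, 0.2142, 0.2227]
tool_rot: [0.0, 0.63, 0.777, 0.0]
contact_force: [0.1, 0.0, 0.2]
opening: 0.0878
gripper_force: 0.0
t 4.3 tcp [0.458  0.2142 0.2227] yawx 101.88 z [ 0. -0. -1.] F [0.1 0.  0.2] op 0.0878 gf 0.0 q7 -0.6
tool shift [0.0006 0.0021 0.1257] yaw tool 0.38
```

```bash
python3 -m crank '[[0,[0.001,0.002,0.03],0],[0,[0,0,0.03],0],[0,[0,0,0.03],0],[0,[0,0,0.02],0],[0,[0,0,0.015],0]]' 50 && python3 -m crank '[[0,[0,0,0],0],[1,[0,0,0],0],[1,[0,0,0],0],[1,[0,0,0],0],[1,[0,0,0],0]]' 50 && python3 -m crank '[[1,[0,0,0],0],[1,[0,0,0],0],[1,[0,0,0],0]]' && python3 -c "
from h import *
show()"
```

```text
clock: 4.8
eef_pos: [0.4593, 0.2153, 0.0963]
tool_rot: [-0.0, 0.632, 0.775, -0.001]
contact_force: [0.8, -0.7, -0.4]
opening: 0.0877
gripper_force: 0.0
clock: 5.3
eef_pos: [0.4601, 0.2158, 0.0984]
tool_rot: [0.0, 0.632, 0.775, 0.0]
contact_force: [0.1, 0.6, -0.3]
opening: 0.0595
gripper_force: 0.0
clock: 5.6
eef_pos: [0.4597, 0.2157, 0.0977]
tool_rot: [0.0, 0.632, 0.775, 0.0]
contact_force: [0.1, 0.6, -0.9]
opening: 0.0356
gripper_force: 0.0
t 5.6 tcp [0.4597 0.2157 0.0977] yawx 101.54 z [ 0.  0. -1.] F [ 0.1  0.6 -0.9] op 0.0356 gf 0.0 q7 -0.76
```

```bash
python3 -m crank '[[1,[0,0,0],0],[1,[0,0,0],0],[1,[0,0,0],0],[1,[0,0,0],0],[1,[0,0,0],0]]' && python3 -c "
from h import *
show()"
```

```text
clock: 6.1
eef_pos: [0.4596, 0.2156, 0.0976]
tool_rot: [-0.0, 0.632, 0.775, -0.0]
contact_force: [-0.8, 0.4, 0.2]
opening: 0.0238
gripper_force: 50.0
t 6.1 tcp [0.4596 0.2156 0.0976] yawx 101.55 z [-0. -0. -1.] F [-0.8  0.4  0.2] op 0.0238 gf 49.96354937553406 q7 -0.76
```

```bash
python3 -m crank '[[1,[0,0,-0.02],0],[1,[0,0,-0.03],0],[1,[0,0,-0.03],0],[1,[0,0,-0.03],0],[1,[0,0,-0.02],0]]' && python3 -m crank '[[1,[0,0,0],0],[1,[0,0,0],0]]'
python3 - <<'E'
from h import *
V,U=np.mgrid[:480,:640]
for n in("top","scene"):
    p=get_image(n)
    for t in("probe_tip","probe","probe_grip"):
        print(n,t,[(np.round(d["location"],3).tolist(),round(float(d["score"]),2)) for d in pinpoint(p,t)[:4]])
cv2.imwrite("pics/lift.png",cv2.resize(p["img"][150:400,250:600,::-1],None,fx=2,fy=2))
t=go([.4999,-.295,.20],94.2)
E
```

```text
clock: 6.6
eef_pos: [0.4599, 0.2161, 0.2295]
tool_rot: [0.0, 0.632, 0.775, 0.001]
contact_force: [0.2, -0.0, -2.0]
opening: 0.024
gripper_force: 50.0
clock: 6.8
eef_pos: [0.4596, 0.2153, 0.2271]
tool_rot: [0.0, 0.633, 0.775, -0.0]
contact_force: [-0.6, -1.2, -1.5]
opening: 0.0239
gripper_force: 50.0
top probe_tip [([0.588, 0.264, -0.002], 0.75), ([0.459, 0.214, 0.152], 0.73), ([0.462, 0.216, 0.217], 0.2)]
top probe [([0.591, 0.265, 0.06], 0.91), ([0.458, 0.215, 0.216], 0.75), ([0.367, 0.083, 0.0], 0.26)]
top probe_grip [([0.589, 0.264, 0.091], 0.86), ([0.456, 0.214, 0.002], 0.2)]
scene probe_tip [([0.478, 0.342, -0.006], 0.98), ([0.366, 0.372, -0.002], 0.92), ([0.592, 0.263, 0.001], 0.72)]
scene probe [([0.478, 0.341, 0.058], 0.94), ([0.371, 0.373, 0.058], 0.93), ([0.59, 0.268, 0.066], 0.84), ([0.463, 0.212, 0.213], 0.56)]
scene probe_grip [([0.477, 0.342, 0.085], 0.73), ([0.462, 0.218, 0.248], 0.62), ([0.368, 0.372, 0.092], 0.59), ([0.587, 0.269, 0.092], 0.58)]
t 7.2 tcp [0.4595 0.2156 0.2271] yawx 101.56 z [-0.001 -0.    -1.   ] F [ 0.5  0.3 -1.9] op 0.0239 gf 49.96307551860809 q7 -0.61
tool shift [-0.5084 -0.0627  0.0271] yaw tool 7.36
```

View pics/lift.png

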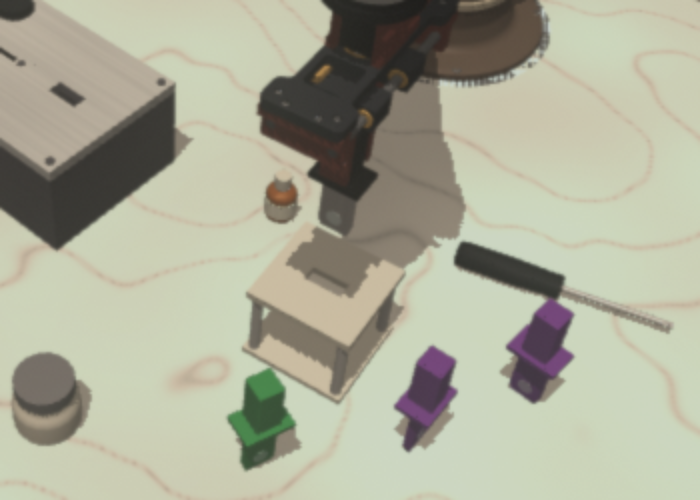

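The lift view shows the probe at (340,195), hanging upright and clear of the stand. The green and purple ones haven't been touched. Next I carry it to above the seam start.

```bash
python3 -m crank '[[1,[0,0,0],7.36],[1,[-0.02,0.003,0],0],[1,[-0.03,0,0],0],[1,[-0.04,0,0],0],[1,[-0.04,0,0],0]]' && python3 -m crank '[[1,[-0.04,0,0],0],[1,[-0.04,0,0],0],[1,[-0.04,0,0],0],[1,[-0.04,0,0],0],[1,[-0.04,0,0],0]]' && python3 -m crank '[[1,[-0.04,0,0],0],[1,[-0.04,0,0],0],[1,[-0.04,0,0],0],[1,[-0.03,0,0],0],[1,[-0.02,0,0],0]]' && python3 -m crank '[[1,[-0.017,0,0],0],[1,[0,0,0],0],[1,[0,0,0],0],[1,[0,0,0],0]]'
python3 - <<'E'
from h import *
go([.5003,-.300,.190],94.2)
p=get_image("top");print([(np.round(d["location"],3).tolist(),round(float(d["score"]),2)) for d in pinpoint(p,"probe_tip")[:4]]);cv2.imwrite("pics/s.png",cv2.resize(p["img"][180:340,330:560,::-1],None,fx=3,fy=3))
p=get_image("scene");print([(np.round(d["location"],3).tolist(),round(float(d["score"]),2)) for d in pinpoint(p,"probe_tip")[:4]])
cv2.imwrite("pics/s2.png",cv2.resize(p["img"][80:240,150:360,::-1],None,fx=3,fy=3))
E
```

```text
clock: 7.7
eef_pos: [0.472, 0.0853, 0.2275]
tool_rot: [-0.0, 0.68, 0.733, 0.0]
contact_force: [0.5, -0.7, -1.4]
opening: 0.0238
gripper_force: 50.0
clock: 8.2
eef_pos: [0.4866, -0.1149, 0.2276]
tool_rot: [0.0, 0.681, 0.732, -0.0]
contact_force: [-0.1, 0.6, -1.5]
opening: 0.0241
gripper_force: 50.0
clock: 8.7
eef_pos: [0.4987, -0.2854, 0.2271]
tool_rot: [-0.0, 0.682, 0.732, -0.0]
contact_force: [0.2, 0.5, -0.8]
opening: 0.0239
gripper_force: 50.0
clock: 9.1
eef_pos: [0.5008, -0.2978, 0.2278]
tool_rot: [-0.0, 0.68, 0.733, 0.0]
contact_force: [0.4, 0.8, -1.4]
opening: 0.0238
gripper_force: 50.0
t 9.1 tcp [ 0.5008 -0.2978  0.2278] yawx 94.33 z [ 0.  0. -1.] F [ 0.4  0.8 -1.4] op 0.0238 gf 49.96311843395233 q7 0.29
tool shift [-0.0022 -0.0007  0.0378] yaw tool 0.13
[([0.475, 0.34, -0.001], 0.89), ([0.374, 0.375, -0.001], 0.58)]
[([0.591, 0.267, 0.002], 0.94), ([0.475, 0.344, -0.001], 0.89), ([0.501, -0.299, 0.247], 0.75), ([0.37, 0.37, -0.002], 0.69)]
```

View pics/s2.png

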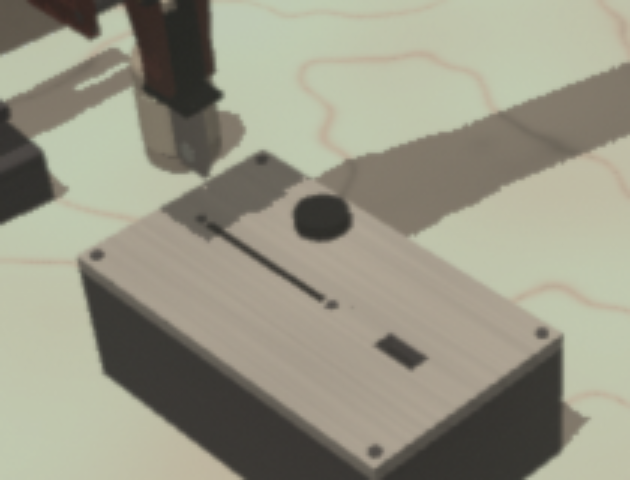

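The scene crop shows the blade tip at (205,175), straight above the seam-start screw at (200,218). The cap at (322,217) hasn't moved. Now I lower it.

```bash
python3 -m crank '[[1,[-0.001,0,0.01],0],[1,[0,0,0.01],0],[1,[0,0,0.007],0],[1,[0,0,0.006],0],[1,[0,0,0.005],0]]' && python3 -m crank '[[1,[0,0,0],0],[1,[0,0,0],0],[1,[0,0,0],0]]'
python3 - <<'E'
from h import *
go([.5003,-.300,.190],94.2)
p=get_image("scene");cv2.imwrite("pics/s3.png",cv2.resize(p["img"][100:220,160:320,::-1],None,fx=4,fy=4))
E
```

```text
clock: 9.8
eef_pos: [0.5003, -0.3007, 0.1888]
tool_rot: [-0.0, 0.681, 0.732, -0.0]
contact_force: [1.0, 0.4, -1.9]
opening: 0.0242
gripper_force: 50.0
clock: 10.1
eef_pos: [0.5007, -0.3008, 0.19]
tool_rot: [0.0, 0.681, 0.732, 0.0]
contact_force: [-0.7, -0.9, -0.6]
opening: 0.024
gripper_force: 50.0
t 10.1 tcp [ 0.5007 -0.3008  0.19  ] yawx 94.19 z [ 0.001 -0.    -1.   ] F [-0.7 -0.9 -0.6] op 0.024 gf 49.96311843395233 q7 0.27
tool shift [ 0.0008 -0.0004  0.    ] yaw tool -0.01
```

View pics/s3.png

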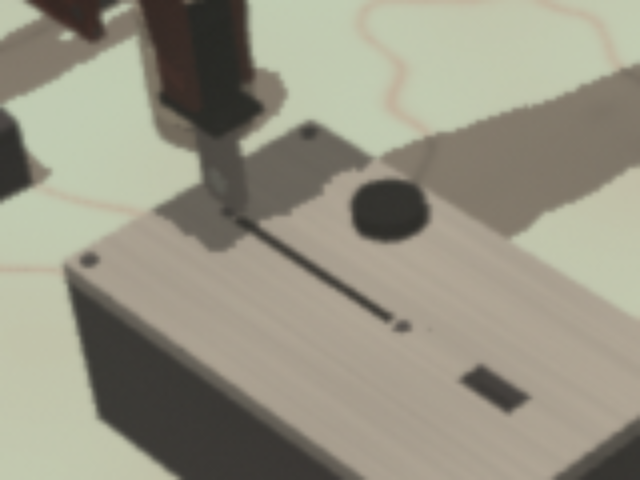

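The tip sits just over the seam start at (228,205). Now I run the seam at 3 cm/s.

```bash
(python3 -m crank '[[1,[0.003,0,0],0],[1,[0.003,0,0],0],[1,[0.003,0,0],0],[1,[0.003,0,0],0],[1,[0.003,0,0],0]]' && python3 -m crank '[[1,[0.003,0,0],0],[1,[0.003,0,0],0],[1,[0.003,0,0],0],[1,[0.003,0,0],0],[1,[0.003,0,0],0]]' && python3 -m crank '[[1,[0.003,0,0],0],[1,[0.003,0,0],0],[1,[0.003,0,0],0],[1,[0.003,0,0],0],[1,[0.003,0,0],0]]' && python3 -m crank '[[1,[0.003,0,0],0],[1,[0.003,0,0],0],[1,[0.003,0,0],0],[1,[0.003,0,0],0],[1,[0.003,0,0],0]]') | grep -E 'clock|pos'; python3 -c "
from h import *
go([.4911,-.1753,.190],94.2)"
```

```text
clock: 10.65
eef_pos: [0.4994, -0.2854, 0.1897]
clock: 11.15
eef_pos: [0.4983, -0.2706, 0.1896]
clock: 11.65
eef_pos: [0.4972, -0.2556, 0.1897]
clock: 12.15
eef_pos: [0.4961, -0.2406, 0.1896]
t 12.15 tcp [ 0.4961 -0.2406  0.1896] yawx 94.19 z [-0.  0. -1.] F [ 0.2 -1.6 -0.9] op 0.0238 gf 49.96302902698517 q7 0.18
tool shift [ 0.0655 -0.0002 -0.0004] yaw tool -0.01
```

```bash
(python3 -m crank '[[1,[0.003,0,0],0],[1,[0.003,0,0],0],[1,[0.003,0,0],0],[1,[0.003,0,0],0],[1,[0.003,0,0],0]]' && python3 -m crank '[[1,[0.003,0,0],0],[1,[0.003,0,0],0],[1,[0.003,0,0],0],[1,[0.003,0,0],0],[1,[0.003,0,0],0]]' && python3 -m crank '[[1,[0.003,0,0],0],[1,[0.003,0,0],0],[1,[0.003,0,0],0],[1,[0.003,0,0],0],[1,[0.003,0,0],0]]' && python3 -m crank '[[1,[0.003,0,0],0],[1,[0.003,0,0],0],[1,[0.003,0,0],0],[1,[0.003,0,0],0],[1,[0.003,0,0],0]]' && python3 -m crank '[[1,[0.003,0,0],0],[1,[0.003,0,0],0],[1,[0.003,0,0],0],[1,[0,0,0],0],[1,[0,0,0],0]]') | grep -E 'clock|pos'; python3 -c "
from h import *
p=get_image('top');cv2.imwrite('pics/e.png',cv2.resize(p['img'][200:320,340:540,::-1],None,fx=4,fy=4))
p=get_image('scene');cv2.imwrite('pics/e2.png',cv2.resize(p['img'][110:230,180:340,::-1],None,fx=4,fy=4))
go([.486,-.1005,.190],94.2)"
```

```text
clock: 12.65
eef_pos: [0.495, -0.2257, 0.1897]
clock: 13.15
eef_pos: [0.4939, -0.2107, 0.1896]
clock: 13.65
eef_pos: [0.4928, -0.1958, 0.1897]
clock: 14.15
eef_pos: [0.4917, -0.1808, 0.1896]
clock: 14.65
eef_pos: [0.4911, -0.1721, 0.1897]
t 14.75 tcp [ 0.4911 -0.1722  0.1896] yawx 94.18 z [-0. -0. -1.] F [ 1.  -0.6 -1.6] op 0.0234 gf 49.96303081512451 q7 0.07
tool shift [ 0.0719  0.0002 -0.0004] yaw tool -0.02
```

View pics/e2.png

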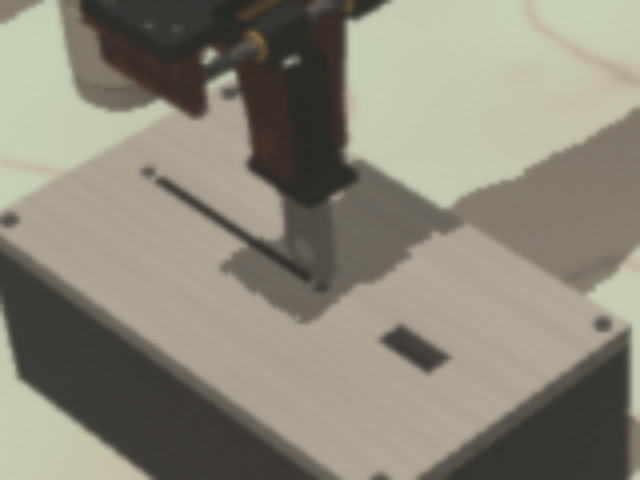

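The seam run is done: the tip is by the end screw at (320,285) and the slot is at (415,347). Next I move over the slot, still just above the cover.

```bash
(python3 -m crank '[[1,[0.006,0,0],0],[1,[0.008,0,0],0],[1,[0.008,0,0],0],[1,[0.008,0,0],0],[1,[0.008,0,0],0]]' && python3 -m crank '[[1,[0.008,0,0],0],[1,[0.008,0,0],0],[1,[0.008,0,0],0],[1,[0.006,0,0],0],[1,[0.004,0,0],0]]' && python3 -m crank '[[1,[0,0,0],0],[1,[0,0,0],0],[1,[0,0,0],0]]')| grep -E 'clock|pos'
python3 - <<'E'
from h import *
V,U=np.mgrid[:480,:640]
p=get_image('scene');t,M=show()
# collar top, visible part, and slot as seen from scene: predicted slot mouth/blade tip drawn
E=np.array(p["extrinsics"])
def pr(P):
    c=np.array(P)@E[:3,:3].T+E[:3,3];return np.stack([c[...,0]/c[...,2]*p["fx"]+p["cx"],c[...,1]/c[...,2]*p["fy"]+p["cy"]],-1)
f=5;u0,v0=200,120
im=cv2.resize(p["img"][v0:v0+110,u0:u0+150,::-1],None,fx=f,fy=f,interpolation=cv2.INTER_CUBIC)
H=M.copy();a=M[:,1];b=M[:,0]
def box(c,hx,hy,dz,col):
    P=np.array([np.array(c)+[0,0,dz]+sx*hx*a+sy*hy*b for sx,sy in((-1,-1),(1,-1),(1,1),(-1,1))])
    cv2.polylines(im,[np.int32(((pr(P)-[u0,v0]+.5)*f).round())],True,col,1)
box([.486,-.1005,.11],.008,.018,0,(0,255,0))
box(t,.016,.023,-.0126,(0,0,255))
box(t,.0025,.0125,-.0726,(255,0,0))
cv2.imwrite('pics/slot.png',im)
E
```

```text
clock: 15.25
eef_pos: [0.4882, -0.1331, 0.1897]
clock: 15.75
eef_pos: [0.4858, -0.0996, 0.1897]
clock: 16.05
eef_pos: [0.4858, -0.1007, 0.1896]
t 16.1 tcp [ 0.4858 -0.1007  0.1896] yawx 94.15 z [-0. -0. -1.] F [-0.6 -0.9 -1.1] op 0.0234 gf 49.96305763721466 q7 -0.06
```

View pics/slot.png

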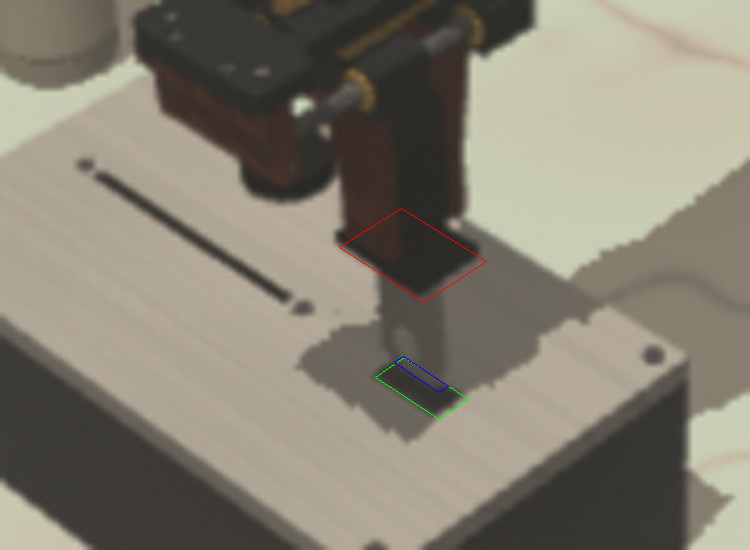

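The overlay shows the collar and the slot offset from their predictions by the same pixel or so, which is camera bias. So the tip is centred over the mouth at (420,385), and I can lower it gently.

```bash
(python3 -m crank '[[1,[0,0,0.003],0],[1,[0,0,0.003],0],[1,[0,0,0.002],0],[1,[0,0,0.002],0],[1,[0,0,0.002],0]]' && python3 -m crank '[[1,[0,0,0.001],0],[1,[0,0,0.001],0],[1,[0,0,0],0],[1,[0,0,0],0]]')| grep -E 'clock|pos|contact'; python3 -c "
from h import *
for i in range(3): show()"
```

```text
clock: 16.6
eef_pos: [0.4858, -0.1003, 0.1774]
contact_force: [-0.5, 0.0, -1.2]
clock: 17.0
eef_pos: [0.4859, -0.1003, 0.1757]
contact_force: [-0.0, 0.4, -1.3]
t 17.0 tcp [ 0.4859 -0.1003  0.1757] yawx 94.19 z [ 0. -0. -1.] F [-0.   0.4 -1.3] op 0.0238 gf 49.96307015419006 q7 -0.07
t 17.0 tcp [ 0.4859 -0.1003  0.1757] yawx 94.19 z [ 0. -0. -1.] F [-0.   0.4 -1.3] op 0.0238 gf 49.96307015419006 q7 -0.07
t 17.0 tcp [ 0.4859 -0.1003  0.1757] yawx 94.19 z [ 0. -0. -1.] F [-0.   0.4 -1.3] op 0.0238 gf 49.96307015419006 q7 -0.07
```

Tip about 7 mm in, no contact. I continue in small steps.

```bash
(python3 -m crank '[[1,[0,0,0.0015],0],[1,[0,0,0.0015],0],[1,[0,0,0.001],0],[1,[0,0,0],0]]'; python3 -m crank '[[1,[0,0,0.001],0],[1,[0,0,0.001],0],[1,[0,0,0.001],0],[1,[0,0,0],0]]')| grep -E 'clock|pos|contact'; python3 -c "
from h import *
show()"
```

```text
clock: 17.4
eef_pos: [0.4857, -0.1003, 0.1714]
contact_force: [0.6, -0.1, -1.2]
clock: 17.8
eef_pos: [0.4857, -0.1003, 0.1685]
contact_force: [-0.2, -0.4, -0.7]
t 17.8 tcp [ 0.4857 -0.1003  0.1685] yawx 94.19 z [-0.  0. -1.] F [-0.2 -0.4 -0.7] op 0.0241 gf 49.9630469083786 q7 -0.08
```

```bash
(python3 -m crank '[[1,[0,0,0.001],0],[1,[0,0,0.001],0],[1,[0,0,0.001],0],[1,[0,0,0.001],0],[1,[0,0,0.001],0]]'; python3 -m crank '[[1,[0,0,0.001],0],[1,[0,0,0.001],0],[1,[0,0,0.001],0],[1,[0,0,0.001],0],[1,[0,0,0],0]]')| grep -E 'clock|pos|contact'; python3 -c "
from h import *
show()"
```

```text
clock: 18.3
eef_pos: [0.4858, -0.1003, 0.1635]
contact_force: [-0.2, -0.6, -1.4]
clock: 18.8
eef_pos: [0.4857, -0.1003, 0.1595]
contact_force: [-0.1, 0.2, -0.7]
t 18.8 tcp [ 0.4857 -0.1003  0.1595] yawx 94.19 z [-0.  0. -1.] F [-0.1  0.2 -0.7] op 0.0238 gf 49.9631130695343 q7 -0.09
```

```bash
(python3 -m crank '[[1,[0,0,0.002],0],[1,[0,0,0.002],0],[1,[0,0,0.002],0],[1,[0,0,0.002],0],[1,[0,0,0.002],0]]'; python3 -m crank '[[1,[0,0,0.002],0],[1,[0,0,0.002],0],[1,[0,0,0.002],0],[1,[0,0,0.002],0],[1,[0,0,0.001],0]]'; python3 -m crank '[[1,[0,0,0],0],[1,[0,0,0],0],[1,[0,0,0],0],[1,[0,0,0],0],[1,[0,0,0],0]]')| grep -E 'clock|pos|contact'
python3 - <<'E'
from h import *
show()
p=get_image('scene');cv2.imwrite('pics/end.png',cv2.resize(p["img"][110:230,180:340,::-1],None,fx=4,fy=4))
for n in("lens_cap","jar","vial"):print(n,[np.round(d["location"],3).tolist() for d in pinpoint(p,n)[:1]])
E
```

```text
clock: 19.3
eef_pos: [0.4858, -0.1003, 0.1494]
contact_force: [-0.9, 0.2, -1.3]
clock: 19.8
eef_pos: [0.4858, -0.1002, 0.1404]
contact_force: [0.2, 0.5, -1.1]
clock: 20.3
eef_pos: [0.4858, -0.1003, 0.1407]
contact_force: [0.8, -0.3, -0.7]
t 20.3 tcp [ 0.4858 -0.1003  0.1407] yawx 94.18 z [ 0. -0. -1.] F [ 0.8 -0.3 -0.7] op 0.0239 gf 49.96307909488678 q7 -0.11
lens_cap [[0.37, 0.087, -0.001]]
jar [[0.694, 0.109, 0.001]]
vial [[0.369, 0.086, -0.003]]
```

View pics/end.png

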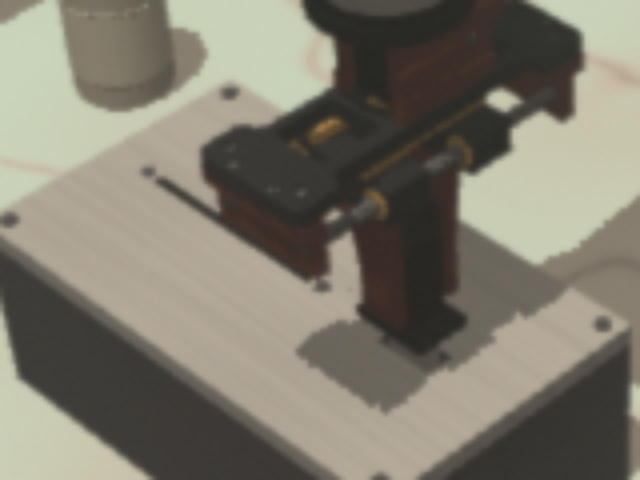

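The blade is in the slot, with the collar at (415,325) clear of the cover. The probe is upright and the wrist reads almost no contact force. I'm handing the job in.

```bash
python3 -c "
from rig import *
print(finish_job())"
```

```text
the job is handed in; nothing more can be done
None
```

The job is handed in at about 20 s: the seam was run end to end at 3 cm/s, and the probe is held upright and still with its blade about 42 mm down the slot and almost no contact force; the jar and vial read where they started, the cap was hidden in the last view but I steered clear of it, and no verdict came back.

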